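Find which way the ivory cap unscrews and hold it off its pot

TASK

One of the two brass spare-screw pots in the slide rule drawer wears an ivory-white cap, and nobody remembers whether its thread is left- or right-handed: take the cap by its upright thumb bar, try turning it one way and, if it stops, the other, until it comes free. Then lift it straight up and finish still holding it in the gripper, upright, about 8 cm above its own pot; do not let go. Leave the black-capped pot and the drawing instruments in the drawer alone.

Things in the scene. Friction and masses are not known exactly. Their poses are not given: they have to be found in the camera images.
- ivory_cap_grip (a point): Grip point of the ivory cap: on its turning axis, inside the upright thumb bar (12 mm thick, 44 mm long, 38 mm high) on top of the 68 mm round cap; 24 mm above the disc under the bar, 14 mm below the bar's top; 110 mm above the table with the cap on. Own z up, own y along the bar, own x across its 12 mm (pinch along x from above).
- ivory_cap: The ivory cap, 50 to 100 g; origin 47 mm below the grip point. Coarse thread, hand unseen and drawn anew each time. Wrong way: stops hard within 12 degrees (0.2 rad; up to 16 if forced). Right way: turns easily and lifts free after 55 degrees (0.96 rad), and anywhere from there to 100. Turning does not raise it; 3 mm vertical play; cannot be pulled off before.
- black_cap_grip (a point): The same point on the black cap of the other pot, which has the same shape and size. To be left alone.
- stand: Fixed wooden base block, 100 x 240 x 14 mm, on the drawer floor with two fixed brass pots of 72 mm diameter at own y = +65 and -65 mm; either may wear the ivory cap. Origin: centre of the block's underside, 8 mm above the table; z up, y along the row. The pots' top faces are 54 mm above the origin, the thumb bars' tops 116 mm; the bars start within 4 degrees of own y.
- slide_rule_mid (a point): Ivory pocket slide rule with clear cursor, 130 x 34 x 11 mm, lying in the drawer; point at its centre. Leave alone.
- protractor_mid (a point): Green half-round protractor, 100 x 50 x 4 mm, lying in the drawer; point near its centre. Leave alone.
- magnifier_mid (a point): Brass-hinged folding magnifier, 101 x 54 x 8 mm, lying in the drawer; point near its centre. Leave alone.
- compass_mid (a point): Chrome drafting compass, 124 x 43 x 12 mm, lying in the drawer; point near its centre. Leave alone.
Mind the look-alikes: they are no part of the job. Of the things that look like the ivory_cap, the middle-sized one is meant.

How it is judged:
By the outcome, as a careful person would: the job done as asked, in the order asked, and still so for the second after the job is handed in, while the arm keeps its last pose, push and grip.
It also fails if it takes over 48 s, if anything falls off the work surface, if the arm or the gripper's body presses on something with over 40 N, if the wrist force passes 120 N, or if a joint passes its speed limit or range.

ROBOT

A 6-joint arm with a two-finger parallel gripper is mounted at the origin on the work surface. World frame = base frame: x ahead of the robot, y to its left, z up, the work surface at z = 0. Lengths are in m, angles in rad, forces in N, time in s.
With the tool pointing down it reaches from about 0.375 to 0.975 m from the base axis. Payload 3.8 kg.
Tool frame: the origin (TCP) lies where the fingers leave the gripper's body, on its centre line; the fingertips stand 64 mm ahead of it and the grasp point (between the pads) lies 45 mm ahead of it; z points along the fingers, y is the line along which they close (so a half turn about z gives the same grasp; the last joint's range is limited). The gripper opens to 88 mm and grips with 3 to 60 N. Pads are 18 mm wide; open, the fingers measure 123 mm over their backs; the gripper's body (75 mm by 187 mm) begins 45 mm behind the grasp point.
Start: joints at [1.165, 0.264, 1.604, -0, 1.274, -0.037], TCP at [0.243, 0.63, 0.303] pointing down, gripper open.
Joint ranges: [-2.63, 2.63], [-0.94, 2.18], [0.31, 2.57], [-1.31, 4.45], [0, 2.66], [-2.55, 2.55]. Speed limits (rad/s): [2.57, 2.57, 3.14, 3.14, 3.14, 3.14].

INTERFACE

Orientations are given as a rotation vector (axis times angle).
In Python, from station import r, snapshot gives the robot as it stands.
- The arm moves only by the shell command python3 -m jog 'ROWS' [OPENING] [FORCE]. ROWS is text: rows parted by semicolons, each of 6 numbers parted by spaces: the shift along the world's x, y, z scaled (see below), then the turn, a rotation vector about the world's x, y, z scaled (see below). A call has 1 to 20 rows; each row is the pose to reach, as a shift and turn from the pose commanded when the call began; what a row does not reach only later rows make up. The controller multiplies each number of a shift by 0.3 m and each number of a turn by 2 rad. A row lasts 1/12 s, in which the tool goes at most 41.7 mm and 7.16 degrees, less where a joint would pass 70% of its speed; a pose out of reach is approached as far as the arm can. A call with a number of a shift or a turn outside -1 to 1 is refused whole. A call with a gripper value outside its range is refused whole. OPENING is the finger opening in mm, from 0 to 88.1, set as the call begins (- or left out, the last holds). The fingers move at their own pace and stop on an object; FORCE is the grip in N (left out, the last holds). Time passes only in rows, so rows that repeat a pose let the fingers close. It gives the time, the measured TCP pose, the force, the opening and the grip force at its end, in the units of the state.
- r.get_obs(): the state, without advancing time (a new reading comes with each control period).
- snapshot(name): name is "scene" or "top"; returns a dict with "pixels" (480x640x3 uint8, red, green, blue), "range_z" (480x640 float32, m along the optical axis (not along the pixel's ray), 0 where there is no reading), "vertical_fov" (degrees; the focal length in pixels is half the picture's height over the tangent of half this angle, whatever the lens; pixels are square), "cx", "cy" (the principal point, pixels), "pose" (4x4, takes a point from camera to world coordinates). Camera axes: x right, y up, looking along -z (the intrinsics and any distortion apply to the point x, -y, -z); pixel columns grow to the right and rows downward; lengths in m; the calibration is good to about 2 mm. A picture is of the moment at which its call begins.
- r.sign_off(): hands the job in; it is judged then, once.
The state is a dict: "time": time; "q": joint angles; "qvel": joint speeds; "effort": joint torques, N m; "position": TCP position; "orientation": TCP orientation; "ft_force": force on the tool from outside, world axes, zero at the start; "wrist_torque": the same for the moment, N m; "finger_gap": finger opening in m; "finger_force": force on a finger pad.
Only numpy, scipy, OpenCV 4.12 (cv2) and the standard library are available. Lean on these libraries where they do the work, as an engineer would, in place of code of your own. Each camera call takes 0.05 s, during which the arm holds its last target. There are 200 camera calls.

## Working session

There is one attempt and no reset: what is moved stays moved. The work goes in short steps, Python scripts to look and compute and a shell command to move; the robot and the scene stay as the last step left them, time stands still between calls to the robot, and variables do not carry over. Pictures are saved under pics/ and viewed, at most 10 in all, crops included, and the job is handed in when it is done.

```bash
mkdir -p pics; cat > h.py <<'E'
import numpy as np,cv2
from station import r,snapshot
def P(s):
    f=240/np.tan(np.radians(s["vertical_fov"])/2); z=s["range_z"].astype(float)
    v,u=np.mgrid[0:480,0:640]
    c=np.stack([(u-s["cx"])*z/f,-(v-s["cy"])*z/f,-z,np.ones_like(z)],-1)
    return (c@s["pose"].T)[...,:3]
def save(s,n): cv2.imwrite("pics/"+n+".png",s["pixels"][...,::-1])
E
python3 - <<'E'
from h import *
print({k:v for k,v in r.get_obs().items()})
for n in("top","scene"):
    s=snapshot(n); save(s,n+"0"); print(n,[k for k in s],s["vertical_fov"],s["cx"],s["cy"],s["pose"].round(3).tolist()); np.save(n+"0.npy",s,allow_pickle=True)
E
```

```text
{'time': 0.0, 'q': array([ 1.16511790e+00,  2.64749432e-01,  1.60534353e+00,  2.29249543e-05,
        1.27370417e+00, -3.68644837e-02]), 'qvel': array([ 0.00115245, -0.00061083, -0.00098676,  0.00104813,  0.00077073,
        0.00064238]), 'effort': array([ 1.03632432e-03, -5.02110457e+01, -3.56878853e+01,  7.26444251e-02,
        2.91022664e-02, -1.74031584e-04]), 'position': array([0.24309679, 0.62910621, 0.30140682]), 'orientation': array([-0.57597114, -3.08782712,  0.00337026]), 'ft_force': array([ 1.30164023,  0.34711214, -0.00572358]), 'wrist_torque': array([ 0.01257262, -0.05408523,  0.00091707]), 'finger_force': 0.0, 'finger_gap': 0.08783396324470845}
top ['pixels', 'range_z', 'vertical_fov', 'cx', 'cy', 'pose'] 46.11291355584767 321.8983719510186 236.62231284129012 [[0.02, 0.991, -0.131, 0.3], [-1.0, 0.021, 0.007, 0.093], [0.01, 0.131, 0.991, 1.497], [0.0, 0.0, 0.0, 1.0]]
scene ['pixels', 'range_z', 'vertical_fov', 'cx', 'cy', 'pose'] 55.640421775434014 327.7852356452233 241.36652319413932 [[0.814, -0.447, 0.371, 0.832], [0.581, 0.643, -0.5, -0.387], [-0.015, 0.622, 0.783, 0.842], [0.0, 0.0, 0.0, 1.0]]
```

View pics/top0.png

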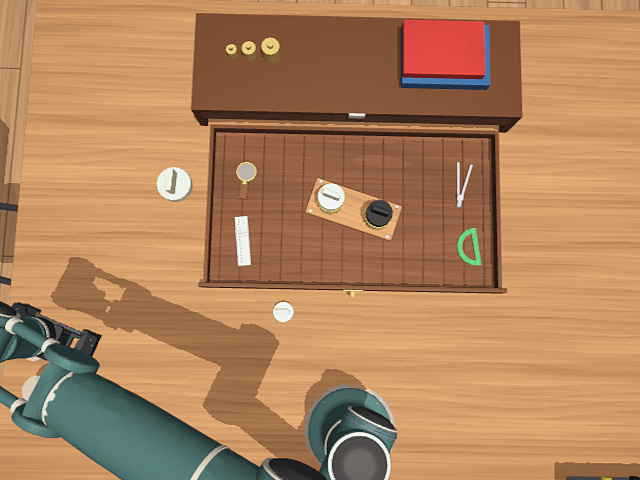

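View pics/scene0.png

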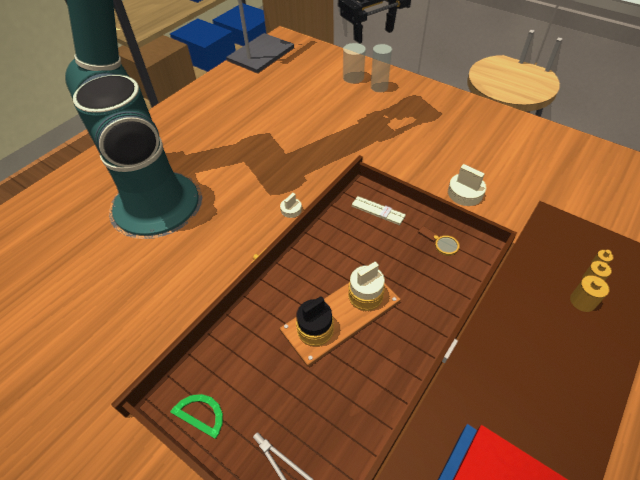

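Top view: there are three white caps, a large loose one on the table at (174,184), a small loose one at (283,312), and a middle-sized one on the stand's pot at (331,197). The black cap is at (379,213). By the description, the target is the one at (331,197), which the scene view shows at (367,283). Next I'll measure it and check a crop.

```bash
python3 - <<'E'
from h import *
S={n:np.load(n+"0.npy",allow_pickle=True).item() for n in("top","scene")}
rois={"top":{"ivory":(310,175,350,218),"black":(360,195,398,232)},"scene":{"ivory":(343,255,392,312),"black":(292,290,337,345)}}
C={}
for n,s in S.items():
    p=P(s)
    for k,(a,b,c,d) in rois[n].items():
        q=p[b:d,a:c].reshape(-1,3); z=q[:,2]
        print(n,k,"z max",np.percentile(z,[50,90,98,99.5]).round(4))
        bar=q[(z>0.108)&(z<.135)]; disc=q[(z>0.078)&(z<0.096)]
        top=q[(z>0.118)&(z<.13)]
        for nm,m in(("bar",bar),("top",top),("disc",disc)):
            if len(m)<6: print(nm,len(m)); continue
            (cx,cy),(w,h),ang=cv2.minAreaRect(m[:,:2].astype(np.float32))
            e,V=np.linalg.eigh(np.cov(m[:,:2].T)); v=V[:,1]
            print(nm,len(m),"rect",round(cx,4),round(cy,4),round(w,4),round(h,4),"ang",round(ang,1),"pca",round(np.degrees(np.arctan2(v[1],v[0]))%180,1),"medz",np.median(m[:,2]).round(4))
            if nm=="top": C[n,k]=np.array([cx,cy])
for n in S:
    d=C.get((n,"ivory"),0)-C.get((n,"black"),0); print(n,"row",np.linalg.norm(d),np.degrees(np.arctan2(d[1],d[0])))
a=cv2.resize(S["top"]["pixels"][165:245,295:415],None,fx=3.3,fy=5,interpolation=2)
a=cv2.resize(S["top"]["pixels"][165:245,295:415],(600,400),interpolation=2)
b=cv2.resize(S["scene"]["pixels"][245:365,275:410],(450,400),interpolation=2)
cv2.imwrite("pics/crop.png",cv2.resize(np.hstack([a,b]),(800,305))[...,::-1])
E
```

```text
top ivory z max [0.0242 0.0901 0.124  0.1283]
bar 106 rect 0.5918 0.0634 0.044 0.0134 ang 71.3 pca 70.3 medz 0.1224
top 90 rect 0.592 0.0636 0.0436 0.0133 ang 71.8 pca 70.4 medz 0.123
disc 420 rect 0.5921 0.0625 0.0684 0.0641 ang 1.2 pca 156.1 medz 0.0859
top black z max [0.028  0.0926 0.1257 0.1313]
bar 105 rect 0.5529 -0.0602 0.0432 0.013 ang 73.1 pca 73.5 medz 0.1226
top 84 rect 0.5529 -0.0607 0.0422 0.013 ang 73.7 pca 73.4 medz 0.1237
disc 420 rect 0.5521 -0.0602 0.0663 0.0647 ang 2.7 pca 168.1 medz 0.0863
scene ivory z max [0.025  0.0973 0.1247 0.8419]
bar 200 rect 0.5929 0.0606 0.044 0.0129 ang 70.6 pca 68.9 medz 0.1224
top 142 rect 0.5929 0.0606 0.0439 0.0129 ang 70.6 pca 69.6 medz 0.1237
disc 583 rect 0.5935 0.0585 0.0672 0.0629 ang 14.7 pca 27.4 medz 0.0861
scene black z max [0.055  0.1053 0.1243 0.1257]
bar 227 rect 0.5535 -0.0637 0.0428 0.0133 ang 75.0 pca 72.3 medz 0.1226
top 166 rect 0.5533 -0.0636 0.0428 0.0133 ang 73.9 pca 73.4 medz 0.1233
disc 666 rect 0.5538 -0.0641 0.0665 0.0659 ang 11.9 pca 31.9 medz 0.0858
top row 0.13034456270773903 72.53694940170965
scene row 0.13033007896752447 72.3211603706399
```

View pics/crop.png

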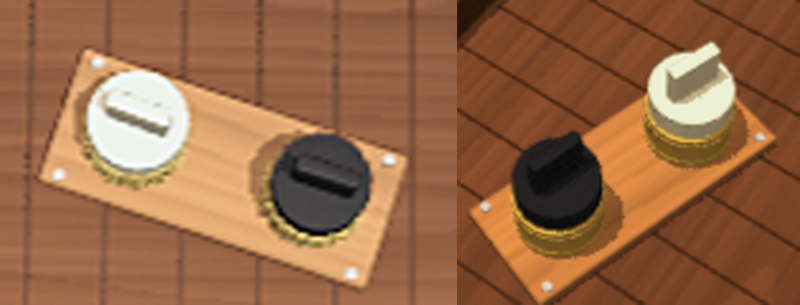

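The crop confirms it: the ivory cap with its bar is on the left pot at (331,197), and the black one is beside it. The measured row spacing is 130 mm, the bar is 44 x 13 mm and its top is at z = 0.124, all as stated. The grip point is about (0.5925, 0.062, 0.110) with the bar at 70.3°. The tool needs a yaw of -88.6°.

```bash
python3 -m jog '0.58 -0.945 0 0 0 -0.385;0.58 -0.945 0 0 0 -0.385;0.58 -0.945 0 0 0 -0.385;0.58 -0.945 0 0 0 -0.385;0.58 -0.945 0 0 0 -0.385;0.58 -0.945 0 0 0 -0.385;0.58 -0.945 0 0 0 -0.385;0.58 -0.945 0 0 0 -0.385;0.58 -0.945 0 0 0 -0.385;0.58 -0.945 0 0 0 -0.385' 60
python3 -m jog '0.585 -0.945 -0.2 0 0 -0.388;0.585 -0.945 -0.2 0 0 -0.388;0.585 -0.945 -0.2 0 0 -0.388;0.585 -0.945 -0.2 0 0 -0.388;0.585 -0.945 -0.2 0 0 -0.388;0.585 -0.945 -0.2 0 0 -0.388;0.585 -0.945 -0.2 0 0 -0.388;0.585 -0.945 -0.2 0 0 -0.388;0.585 -0.945 -0.2 0 0 -0.388;0.585 -0.945 -0.2 0 0 -0.388;0.585 -0.945 -0.2 0 0 -0.388;0.585 -0.945 -0.2 0 0 -0.388'
cat >> h.py <<'E'
from scipy.spatial.transform import Rotation as R
def st():
    o=r.get_obs(); M=R.from_rotvec(o["orientation"]).as_matrix()
    print("t",o["time"],"p",o["position"].round(4),"yaw_y",np.degrees(np.arctan2(M[1,1],M[0,1])).round(2),"z",M[:,2].round(3),"F",o["ft_force"].round(2),"T",o["wrist_torque"].round(3),"gap",round(o["finger_gap"]*1e3,1),"ff",round(float(o["finger_force"]),1),"q6",o["q"][5].round(3))
E
python3 -c "from h import *;st()"
```

```text
time: 0.93
position: [0.4182, 0.3441, 0.3024]
orientation: [-1.699, -2.642, 0.001]
ft_force: [-0.2, -0.8, 1.0]
finger_gap: 0.0596
finger_force: 0.0
time: 1.93
position: [0.5923, 0.0646, 0.2427]
orientation: [-2.566, -1.81, 0.0]
ft_force: [0.2, 0.2, -0.1]
finger_gap: 0.0597
finger_force: 0.0
t 1.9333 p [0.5923 0.0646 0.2427] yaw_y -19.6 z [-0.001  0.001 -1.   ] F [ 0.18  0.18 -0.13] T [-0.102  0.07   0.015] gap 59.7 ff 0.0 q6 0.408
```

```bash
python3 -m jog '0 -0.007 -0.1 0 0 0;0 -0.007 -0.2 0 0 0;0 -0.007 -0.25 0 0 0;0 -0.007 -0.285 0 0 0;0 -0.007 -0.285 0 0 0;0 -0.007 -0.285 0 0 0;0 -0.007 -0.285 0 0 0' 50
python3 -c "
from h import *;st()
s=snapshot('scene');cv2.imwrite('pics/c2.png',cv2.resize(s['pixels'][200:360,270:450],(720,600),interpolation=2)[...,::-1])"
```

```text
time: 2.52
position: [0.5937, 0.0614, 0.1589]
orientation: [2.567, 1.809, 0.004]
ft_force: [-0.2, 0.3, 0.3]
finger_gap: 0.0497
finger_force: 0.0
t 2.5167 p [0.5937 0.0614 0.1589] yaw_y -19.65 z [ 0.003  0.    -1.   ] F [-0.21  0.33  0.25] T [-0.048  0.133  0.022] gap 49.7 ff 0.0 q6 0.404
```

View pics/c2.png

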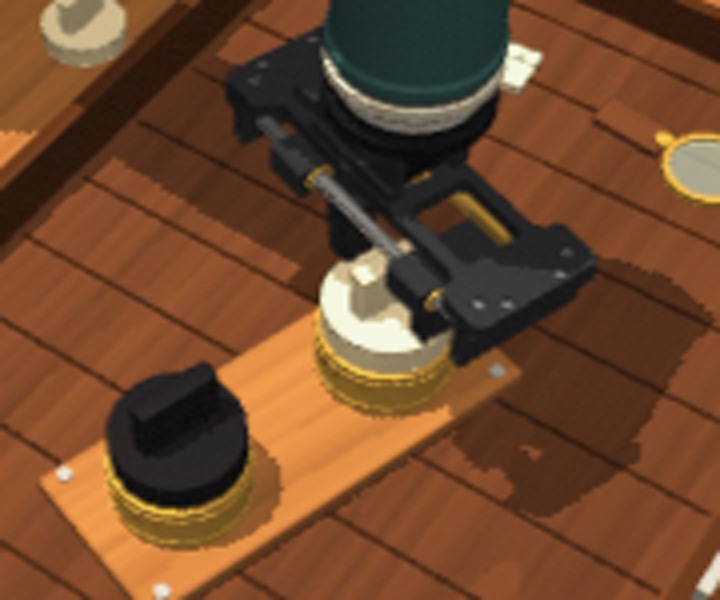

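The fingers straddle the ivory bar, around crop pixel (370,285), one on each side and above the disc. The black cap is clear. I'll close the gripper.

```bash
python3 -m jog '0 0 0 0 0 0;0 0 0 0 0 0;0 0 0 0 0 0;0 0 0 0 0 0;0 0 0 0 0 0;0 0 0 0 0 0;0 0 0 0 0 0;0 0 0 0 0 0;0 0 0 0 0 0;0 0 0 0 0 0;0 0 0 0 0 0' 0 25
python3 -c "from h import *;st()"
```

```text
time: 3.48
position: [0.5928, 0.0604, 0.1572]
orientation: [2.569, 1.808, -0.0]
ft_force: [-0.9, -0.9, 0.3]
finger_gap: 0.0118
finger_force: 25.0
t 3.4833 p [0.5928 0.0604 0.1572] yaw_y -19.71 z [-0. -0. -1.] F [-0.86 -0.87  0.31] T [-0.2    0.031 -0.032] gap 11.8 ff 25.0 q6 0.404
```

```bash
for i in 1 2 3; do python3 -m jog '0 0 0 0 0 0.015;0 0 0 0 0 0.03;0 0 0 0 0 0.044;0 0 0 0 0 0.044'  >/dev/null; python3 -c "from h import *;st()"; done
```

```text
t 3.8167 p [0.5928 0.0606 0.1572] yaw_y -14.63 z [-0.  0. -1.] F [-0.27 -0.42  0.74] T [-0.019  0.134  0.042] gap 11.8 ff 25.0 q6 0.315
t 4.15 p [0.5928 0.0606 0.1572] yaw_y -9.63 z [-0.  0. -1.] F [-0.07 -0.03  0.96] T [-0.05   0.114  0.028] gap 11.6 ff 25.0 q6 0.228
t 4.4833 p [0.5928 0.0606 0.1572] yaw_y -4.62 z [ 0.  0. -1.] F [-0.2   0.39  1.14] T [-0.005  0.06   0.009] gap 11.9 ff 25.0 q6 0.141
```

```bash
for i in 1 2; do python3 -m jog '0 0 0 0 0 0.015;0 0 0 0 0 0.03;0 0 0 0 0 0.044;0 0 0 0 0 0.044'  >/dev/null; python3 -c "from h import *;st()"; done; python3 -c "
from h import *
s=snapshot('scene');cv2.imwrite('pics/c3.png',cv2.resize(s['pixels'][200:360,270:450],(720,600),interpolation=2)[...,::-1])"
```

```text
t 4.8167 p [0.5928 0.0606 0.1572] yaw_y 0.4 z [ 0.  0. -1.] F [ 0.83 -0.18  1.65] T [-0.047  0.097  0.029] gap 11.9 ff 25.0 q6 0.053
t 5.15 p [0.5929 0.0605 0.1572] yaw_y 5.44 z [ 0.  0. -1.] F [0.04 0.36 0.14] T [-0.092  0.136  0.002] gap 11.8 ff 25.0 q6 -0.035
```

View pics/c3.png

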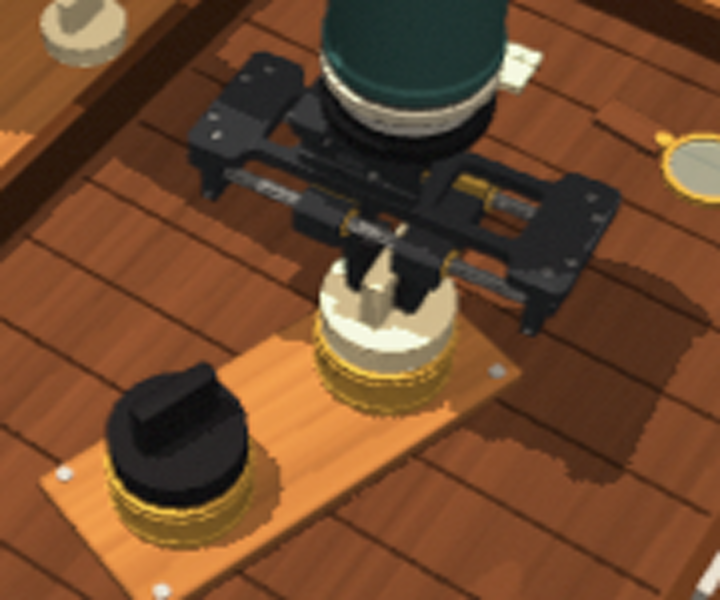

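The bar at crop (378,300) has turned 25° with the fingers, past the 16° limit and without resistance, so counter-clockwise is the free direction. I'll turn on to about 75° in total.

```bash
python3 -m jog '0 0 0 0 0 0.03;0 0 0 0 0 0.06;0 0 0 0 0 0.09;0 0 0 0 0 0.12;0 0 0 0 0 0.15;0 0 0 0 0 0.18;0 0 0 0 0 0.21;0 0 0 0 0 0.24;0 0 0 0 0 0.27;0 0 0 0 0 0.3;0 0 0 0 0 0.33;0 0 0 0 0 0.36;0 0 0 0 0 0.39;0 0 0 0 0 0.42;0 0 0 0 0 0.44;0 0 0 0 0 0.44;0 0 0 0 0 0.44'  >/dev/null; python3 -c "from h import *;st()"
python3 -m jog '0 0 0.01 0 0 0;0 0 0.02 0 0 0;0 0 0.03 0 0 0;0 0 0.03 0 0 0' >/dev/null; python3 -c "from h import *;st()"
```

```text
t 6.6167 p [0.5928 0.0605 0.1572] yaw_y 55.79 z [ 0. -0. -1.] F [-0.17  0.16  0.56] T [-0.061  0.055  0.037] gap 11.9 ff 25.0 q6 -0.914
t 6.95 p [0.5933 0.0605 0.1671] yaw_y 55.89 z [ 0.001  0.    -1.   ] F [ 0.73  0.28 -0.91] T [ 0.001 -0.046 -0.003] gap 11.6 ff 25.0 q6 -0.916
```

It rose 10 mm with only its own weight on the wrist, so it's free. Now the remaining 70 mm.

```bash
python3 -m jog '0 0 0.03 0 0 0;0 0 0.06 0 0 0;0 0 0.09 0 0 0;0 0 0.12 0 0 0;0 0 0.15 0 0 0;0 0 0.18 0 0 0;0 0 0.21 0 0 0;0 0 0.235 0 0 0;0 0 0.235 0 0 0;0 0 0.235 0 0 0;0 0 0.235 0 0 0;0 0 0.235 0 0 0' >/dev/null; python3 -c "
from h import *;st()
s=snapshot('scene');cv2.imwrite('pics/c4.png',cv2.resize(s['pixels'][180:360,270:450],(600,600),interpolation=2)[...,::-1])
p=P(s);q=p[190:300,320:420];c=s['pixels'][190:300,320:420].astype(int)
m=(c.min(-1)>150)&(q[...,2]>.12)&(q[...,2]<.3);z=q[m];print(m.sum(),np.percentile(z,[2,50,98],axis=0).round(3))"
```

```text
t 7.95 p [0.5924 0.0605 0.2359] yaw_y 55.92 z [-0.001 -0.    -1.   ] F [-0.38  0.66  0.3 ] T [-0.054  0.017  0.002] gap 12.0 ff 25.0 q6 -0.916
125 [[0.56  0.028 0.162]
 [0.581 0.037 0.165]
 [0.598 0.061 0.168]]
```

View pics/c4.png

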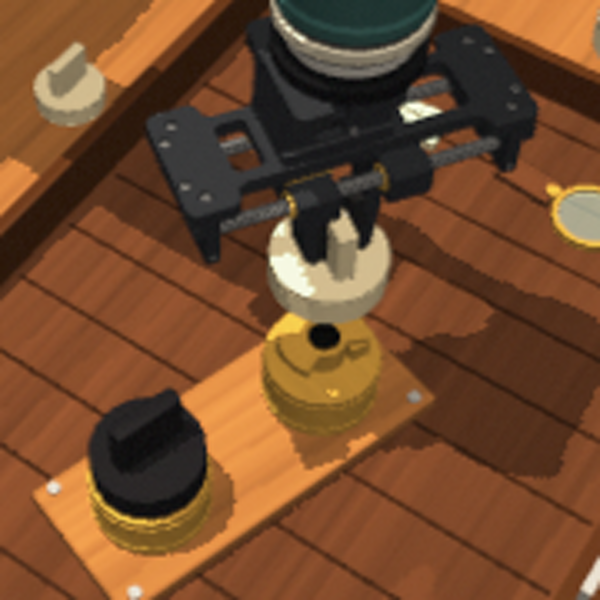

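The cap at crop (330,270) is held level above its open pot at (322,365). Its disc top is at z of about 0.165, against 0.086 before, so it is up 79 mm. The black cap is untouched.

```bash
python3 -c "from station import r;print(r.sign_off())"
```

```text
the job is handed in; nothing more can be done
None
```

The ivory cap came free turning counter-clockwise (a right-handed thread) and is held upright in the gripper about 8 cm above its own pot; the job was handed in at about 8 s with no verdict shown.

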